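# Clamp a blocked lens in the drilling fixture

## Task

Set the round lens up for drilling: push it across the fixture's black rubber table until its edge rests against both steel stop pins, then push the red clamp lever over past its dead point until it snaps into lock and the clamp presses the lens down by its blue block. Push with the fingertips only, never pick the lens up, and leave the spray bottle, screwdriver, yellow tray and loose trial lens where they are.

Things in the scene. Friction and masses are not known exactly. Their poses are not given: they have to be found in the camera images.
- fixture: Lens-drilling fixture bolted to the bench: base plate 110 x 220 x 12 mm. Origin: centre of its underside; z up, y runs from the clamp to the lens. Black rubber lens table: top 22 mm above the bench, x -38 to 38, y 2 to 108 mm. Steel toggle clamp on a 50 mm wide block, y -99 to -21 mm; its open arm stands up and overhangs the lens table to y = 20 mm, 115 mm and more above the bench.
- seat (a point): Point on the lens table's top (22 mm above the bench) where the centre of the lens lies when its edge touches both stop pins. Axes as the fixture's. The pins, steel, 6 mm thick, 13 mm tall, stand 20 mm to either side (fixture x) and 20 mm nearer the clamp (fixture -y): push the lens towards -y, between them, as far as it goes.
- lens: Loose clear round lens, 50 mm in diameter, 6 mm thick, flat on the lens table, with a blue block 25 mm in diameter and 12 mm tall on its centre (18 mm tall in all), about 50 g. Origin: centre of its underside, z up. It starts 15 to 35 mm from its seat, away from the clamp (fixture +y) and up to 6 mm to one side.
- lever_grip (a point): Point on the axis of the red grip, 115 mm from the lever pin. The grip is a straight bar 20 mm wide (fixture x), 14 mm thick, 54 to 140 mm from the pin and in line with it. Open it stands 81 degrees up from level; it swings down in the fixture's y-z plane away from the lens, until it points to fixture -y, 6 degrees above level, this point 82 mm above the bench.
- lever_pin (a point): Axis (along fixture x) about which the lever turns on the clamp arm. It moves as the clamp closes: open 44 mm above the bench, locked 69 mm, and 7 mm further towards fixture -y.
- lever (a joint): Lever angle (rad) from the clamp arm: 0 open, grows as the lever goes down; at 2.15 the rubber tip meets the block, 2.41 dead point, 2.47 locked on its stop. Takes 1 to 2 N at the grip, up to 9 N over the last part before the dead point. Let go before it, the lever springs back to about 2.15; past it, it snaps to the stop and stays.
- clamp_arm (a joint): Angle (rad) of the clamp arm: 0 fully open (standing 70 degrees up), about 1.17 lying level and clamped.
- clamp_tip: Black rubber tip, 16 mm in diameter and 14 mm long, at the end of the spindle that hangs from the clamp arm 80 mm from the arm's pivot. Origin: centre of the face that presses on the block. Locked with the lens under it, it presses with about 33 N on the top of the blue block.
- spray: White lens-cleaner bottle with a blue cap, 38 mm in diameter, 100 mm tall, standing on the bench on the robot's side of the fixture; leave alone. Origin: centre of its underside.
- driver: Small screwdriver, 130 mm long, lying on the bench beyond the fixture; leave alone.
- tray: Yellow job tray with lenses in it, 100 x 130 x 28 mm, on the bench beyond the lens table; leave alone. Origin: centre of its underside.
- trial_lens: Loose trial lens, 38 mm in diameter, 4 mm thick, with a red tab, lying on the bench on the robot's side of the clamp; leave alone. Origin: centre of its underside.
Not all that is in view belongs to the job. Of the things like the lens, leave any that is green; of the rest the larger one is meant.

How it is judged (in metres and radians):
On the way, in this order (a step that is already met when the one before it is completed fails the run):
1. the lens rests against both stop pins, with the clamp still open (horizontal distance between lens and seat below 0.003 m and angle between lens's own z axis and vertical below 0.12 rad and value of joint lever below 2 rad), for 0.2 s.
2. the lever is snapped into lock and the clamp presses on the lens (value of joint lever above 2.445 rad and contact force between clamp_tip and lens above 20 N), for 0.2 s.
At the end, for the whole second after the job is handed in: The lever stays locked past its dead point (lever joint over 2.445), the rubber tip presses on the lens's block with more than 20 N, the lens lies flat and still with its centre within 3 mm of its seat against the two pins, and no bystander has moved more than 30 mm (all of step 2 and horizontal distance between lens and seat below 0.003 m and angle between lens's own z axis and vertical below 0.12 rad and linear speed of lens below 0.02 m/s and distance of each of spray, driver, tray, trial_lens from where it was at the start of the episode below 0.03 m); the robot touches nothing.
It fails at once if the lens was lifted off the lens table (z of lens in the frame of fixture above 0.032 m).
It fails at once if the lens was pushed off the lens table (z of lens in the frame of fixture below 0.015 m).
It fails at once if the lens was tipped up (angle between lens's own z axis and vertical above 0.35 rad).
It fails at once if the spray bottle, screwdriver, tray or trial lens was disturbed (distance of any of spray, driver, tray, trial_lens from where it was at the start of the episode above 0.03 m).
It also fails if it takes over 42 s, if anything falls off the work surface, if the arm or the gripper's body presses on something with over 40 N, if the wrist force passes 120 N, or if a joint passes its speed limit or range.

## Robot

A 6-joint arm with a two-finger parallel gripper is mounted at the origin on the work surface. World frame = base frame: x ahead of the robot, y to its left, z up, the work surface at z = 0. Lengths are in mm, angles in degrees, forces in N, time in s.
With the tool pointing down it reaches from about 300 to 850 mm from the base axis. Payload 4.2 kg.
Tool frame: the origin (TCP) lies midway between the tips of the shut fingers; the grasp point (between the pads) lies 19 mm behind it (env.grasp_offset is the distance from the TCP to the grasp point, in mm); z points along the fingers, y is the line along which they close (so a half turn about z gives the same grasp; the last joint's range is limited). The gripper opens to 91 mm and grips with 3 to 60 N. Pads are 32 mm wide; open, the fingers measure 118 mm over their backs; the gripper's body (76 mm by 178 mm) begins 60 mm behind the grasp point.
Start: joints at [-65.604, 18.312, 89.639, -0, 72.044, -1.146], TCP at [247.934, -518.818, 213.976] pointing down, gripper open.
Joint ranges: [-177.97, 177.97], [-48.28, 115.42], [12.27, 149.76], [-77.06, 257.06], [2.81, 150.46], [-146.56, 146.56]. Speed limits (degrees/s): [147.25, 147.25, 180, 180, 180, 180].

## Interface

Orientations are given as [roll, pitch, yaw] about the fixed x, y, z axes, in that order (R = Rz(yaw) Ry(pitch) Rx(roll)).
In Python, from workcell import env, optics gives the robot as it stands. The module is installed in compiled form; this text tells all that it offers.
- The arm moves only by the tool send_rows, never from a script. Its argument "targets" is a list that holds one entry, the list of rows, each a list of 7 numbers: the turn, a rotation vector about the world's x, y, z scaled (see below), then the shift along the world's x, y, z scaled (see below), then the closure, from -1 (fully open) to 1 (shut). In form: [[[rx, ry, rz, x, y, z, gripper], ...]]. A call has 1 to 12 rows; each row shifts and turns the commanded pose from where the row before left it; what a row does not reach is not made up. The controller multiplies each number of a shift by 0.2 m and each number of a turn by pi/2 rad. A row lasts 1/10 s, in which the tool goes at most 50 mm and 8.59 degrees, less where a joint would pass 70% of its speed; a pose out of reach is approached as far as the arm can. A call with a number of a shift or a turn outside -1 to 1 is refused whole. A call with a gripper value outside its range is refused whole. The fingers move at their own pace and stop on an object; "grip_force" is the grip in N (left out, the last holds). Time passes only in rows, so rows that do not move let the fingers close. It gives the time, the measured TCP pose, the force, the opening and the grip force at its end, in the units of the state.
- env.state(): the state, without advancing time (a new reading comes with each control period).
- optics.grab_frame(name): name is "scene" or "top" or "wrist"; returns (picture, depth): 400x640x3 uint8, red, green, blue; 400x640 float32, mm along the optical axis (not along the pixel's ray), 0 where there is no reading.
- optics.camera_info(name): a dict with "camera_matrix" (3x3 intrinsics, pixels), "k1" (the pictures are not rectified: a ray, as slopes to the right and down, at radius r is drawn at 1 + k1 r^2 times it, then the intrinsics apply), "R" (3x3) and "t" (3): a world point X has camera coordinates R X + t; the wrist camera has in their place "mount" (4x4, takes a point from camera to tool coordinates, whose origin is the TCP and whose axes are the flange's). Camera axes: x right, y down, z forward; pixel columns grow to the right and rows downward; lengths in mm; the calibration is good to about 2 mm. A picture is of the moment at which its call begins: read the wrist's pose just before it. camera_info takes no time and is no camera call.
- env.job_done(): hands the job in; it is judged then, once.
Trained networks look in the newest picture that a camera, given by its name, has taken for a name from the list of things; names that differ only in an ending like _2 or _b are one class to them, and where a whole thing is asked for, a point or a joint stands for the part that bears it (a point fixed in the world has none). Each returns a list of dicts, best first, with "conf" (0 to 1); they miss things now and then, are a little off and sometimes report something else, mostly with a low value. They report only what shows in the picture. A call takes as long as a camera call. They do not tell look-alikes from the thing itself.
- optics.silhouettes(camera, name): "mask" (400x640 bool, what is visible of it) and "at" ([column, row] in pixels, amid what is visible of it).
- optics.place_of(camera, name): "at" ([column, row] in pixels: a listed point, or the origin of a listed thing).
The state is a dict: "time_s": time; "qpos": joint angles; "qvel": joint speeds; "effort": joint torques, N m; "ee_pos": TCP position; "ee_rot": TCP orientation; "force": force on the tool from outside, world axes, zero at the start; "torque": the same for the moment, N m; "gripper_width": finger opening in mm; "gripper_force": force on a finger pad.
Only numpy, scipy, OpenCV 4.12 (cv2) and the standard library are available. Lean on these libraries where they do the work, as an engineer would, in place of code of your own. Each camera call takes 0.05 s, during which the arm holds its last target. There are 200 camera calls.

## Working session

There is one attempt and no reset: what is moved stays moved. The work goes in short steps, Python scripts to look and compute and a tool call to move; the robot and the scene stay as the last step left them, time stands still between calls to the robot, and variables do not carry over. Pictures are saved under pics/ and viewed, at most 10 in all, crops included, and the job is handed in when it is done.

Besides the shell and the picture viewer there is one more tool, called after "Emit:" in YAML: its name, and indented under it one key for each argument. send_rows: Moves the arm, as the interface text tells. Its arguments: {"type":"object","properties":{"targets":{"type":"array"},"grip_force":{"type":"number"}},"required":["targets"]}

```bash
mkdir -p pics; cat > h.py <<'E'
import numpy as np, cv2
from workcell import env, optics
def ray(cam,px):
    c=optics.camera_info(cam);K=np.array(c["camera_matrix"]);k1=c["k1"]
    d=np.array([(px[0]-K[0,2])/K[0,0],(px[1]-K[1,2])/K[1,1]]);u=d.copy()
    for _ in range(20): u=d/(1+k1*(u@u))
    R=np.array(c["R"]);t=np.array(c["t"])
    return -R.T@t, R.T@np.array([u[0],u[1],1.])
def atz(cam,px,z):
    o,d=ray(cam,px); return o+d*(z-o[2])/d[2]
def atd(cam,px,dep):
    o,d=ray(cam,px); return o+d*dep
def save(n,im): cv2.imwrite("pics/"+n,im[:,:,::-1])
E
python3 - <<'E'
from h import *
np.set_printoptions(precision=1,suppress=True)
for cam in ("scene","top"):
    im,d=optics.grab_frame(cam); save(cam+"0.png",im); np.save(cam+"d.npy",d)
    o,_=ray(cam,(320,200));print(cam,"at",o)
    for n in ["fixture","seat","lens","lever_grip","lever_pin","clamp_tip","spray","driver","tray","trial_lens"]:
        for r in optics.place_of(cam,n)[:3]:
            p=r["at"];dd=d[int(p[1]),int(p[0])]
            print(n,round(r["conf"],2),np.array(p),atd(cam,p,dd), "z22/0:",atz(cam,p,22)[:2],atz(cam,p,0)[:2])
E
```

```text
scene at [ 956.  -341.6  750.2]
fixture 0.71 [323.6 225. ] [562.1  38.8  11.8] z22/0: [567.5  33.6] [555.7  44.9]
seat 0.95 [337.6 207.5] [553.9  87.9  24.9] z22/0: [552.3  89.6] [540.1 102.6]
lens 0.59 [379.3 186.2] [559.9 221.4   2.6] z22/0: [570.2 206.8] [558.5 223.3]
lens 0.55 [317.8 169.3] [428.4 141.3  12.6] z22/0: [435.1 135.2] [419.4 149.6]
lever_grip 0.92 [293.9 186.1] [546.  -25.3 172.8] z22/0: [439.   57.3] [423.4  69.4]
lever_pin 0.57 [299.2 222.5] [546.1 -16.1  53.3] z22/0: [527.7  -1.5] [514.7   8.8]
clamp_tip 0.39 [329.8 182.1] [555.   58.4 130.7] z22/0: [484.7 128.6] [470.4 142.8]
spray 0.79 [287.5 188. ] [422.7  50.6   6.5] z22/0: [433.8  42.4] [418.  54.]
driver 0.98 [320.1 284.1] [668.2 -67.2  21.4] z22/0: [668.4 -67.4] [659.7 -59.1]
tray 0.84 [387.7 253.8] [703.   92.7   5.1] z22/0: [708.8  82.8] [701.3  95.7]
trial_lens 0.75 [240.8 213.4] [409.8 -74.6   2.4] z22/0: [424.1 -81.6] [408.  -73.8]
trial_lens 0.51 [294.3 186.1] [546.3 -24.6 172.5] z22/0: [439.6  58. ] [424.   70.1]
top at [482.8  47.4 762.8]
fixture 0.76 [315.1 213.8] [544.   48.1  11.2] z22/0: [543.1 
[... 452 characters left out ...]
8 -24.6 182.8] z22/0: [546.7 -44.6] [548.6 -47.3]
lever_pin 0.55 [339.4 219.5] [528.5   4.4  81.4] z22/0: [532.5   0.6] [534.   -0.8]
clamp_tip 0.54 [308.1 201.8] [566.7  62.1  19.8] z22/0: [566.4  62. ] [568.9  62.5]
spray 0.75 [312.1 284.1] [414.3  51.7  73.8] z22/0: [409.2  52. ] [407.   52.1]
driver 0.64 [366.4 161.1] [650.9 -53.6  15.5] z22/0: [649.5 -52.7] [654.4 -55.7]
tray 0.85 [294.  135.6] [703.5  93.1   6.5] z22/0: [699.   92.2] [705.4  93.5]
tray 0.61 [293.9 210.1] [549.7  89.3  23.8] z22/0: [549.8  89.4] [551.8  90.6]
tray 0.41 [315.6 213.7] [544.2  47.1  11.3] z22/0: [543.3  47.1] [545.1  47.1]
trial_lens 0.89 [376.5 282.2] [411.7 -73.9   4.4] z22/0: [413.3 -71.1] [411.3 -74.6]
```

```bash
python3 - <<'E'
import cv2
a=cv2.imread("pics/scene0.png")[130:310,190:440];b=cv2.imread("pics/top0.png")[110:310,190:420]
a=cv2.resize(a,(800,576));cv2.imwrite("pics/s1.png",a);cv2.imwrite("pics/t1.png",cv2.resize(b,(690,600)))
E
```

```text
(no output)
```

View pics/s1.png

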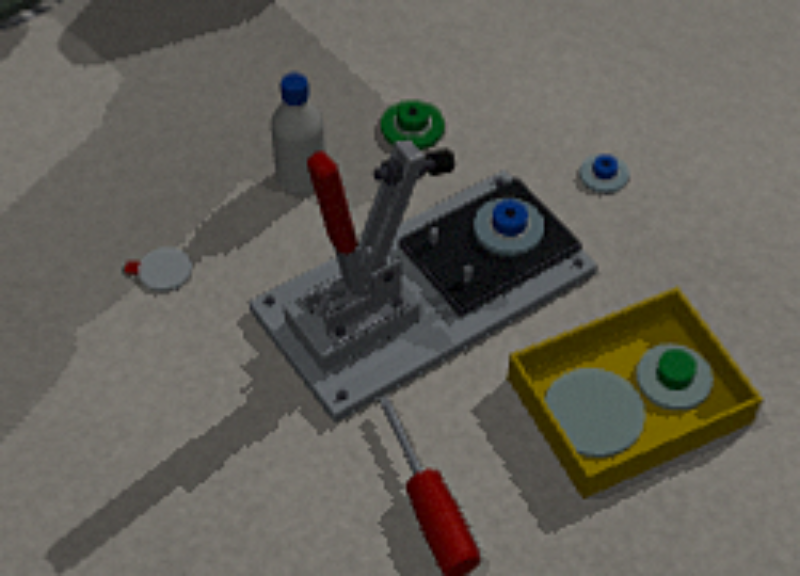

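View pics/t1.png

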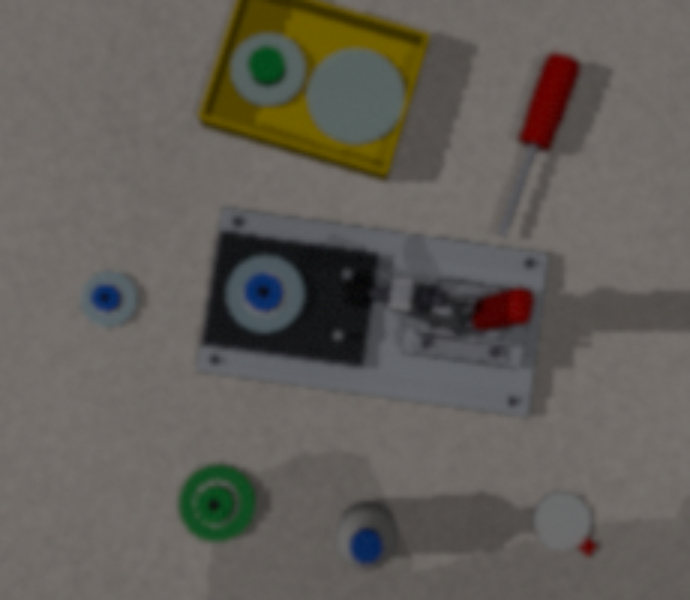

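The candidates for the lens, in the top picture, are:
- (279,210): on the black table, with a blue block, and the larger one.
- (225,209): a small blue-block lens on the bench.
- (261,277): green.
- The lens in the tray, which has a green block.

The one on the table at (279,210) fits, and the enlarged crop confirms it. Its pins are at about (306,201) and (303,222), and the red lever is at about (358,213).

```bash
cat > m.py <<'E'
from h import *
np.set_printoptions(precision=1,suppress=True)
im=cv2.imread("pics/top0.png")[:,:,::-1].astype(int);d=np.load("topd.npy")
C=lambda x,y:(190+x/3-.33,110+y/3-.33)
cs=[atz("top",C(*p),12)[:2] for p in [(222,208),(547,253),(527,415),(197,372)]]
print("corners",*cs,"centre",np.mean(cs,0))
yd=(cs[0]-cs[1])+(cs[3]-cs[2]);print("yaw from corners",np.degrees(np.arctan2(-yd[0],yd[1])), [np.linalg.norm(cs[i]-cs[(i+1)%4]) for i in range(4)])
ps=[atz("top",C(*p),35)[:2] for p in [(347,273),(338,335)]];print("pins",ps)
x=ps[0]-ps[1];x/=np.linalg.norm(x);print("pin yaw",np.degrees(np.arctan2(x[1],x[0])),"seat",np.mean(ps,0)+20*np.array([-x[1],x[0]]))
def blob(m,n,z=None):
    ys,xs=np.nonzero(m);P=np.array([atd("top",(a,b),d[b,a]) for a,b in zip(xs,ys)])
    print(n,len(P),"mid",np.median(P,0),"min",P.min(0),"max",P.max(0)); 
    if z: print("   centroid at z",z,atz("top",(xs.mean(),ys.mean()),z))
B=(im[:,:,2]>im[:,:,0]+40);w=np.zeros_like(B);w[195:225,265:295]=1;blob(B&w,"block",40)
R=(im[:,:,0]>im[:,:,1]+50);w[:]=0;w[195:230,340:372]=1;blob(R&w,"grip")
s=env.state();print(s["ee_pos"],s["ee_rot"],s["gripper_width"],s["force"],s["time_s"])
E
python3 m.py
```

```text
corners [612.  151.1] [584.8 -65. ] [477.9 -51.2] [503.8 163.9] centre [544.6  49.7]
yaw from corners -7.020757827395664 [np.float64(217.7879593117316), np.float64(107.84006969352473), np.float64(216.67384601167694), np.float64(108.9943815302461)]
pins [array([567.1,  67.1]), array([527.4,  72.2])]
pin yaw -7.2504044048104515 seat [549.7  89.5]
block 118 mid [554.7 120.3  39.4] min [542.4 109.2  26.6] max [565.4 131.9  42.4]
   centroid at z 40 [554.5 119.9  40. ]
grip 171 mid [533.8 -18.4 176.8] min [482.8 -30.5 112.2] max [542.   47.4 762.8]
[ 248.  -518.8  214. ] [180.   -0.   25.5] 91.35627465650354 [-0.4  0.3 -0.5] 1.1
```

Emit:
send_rows:
  targets:
    - [[0,0,0.04,0.08,0.19,0.05,0.34],[0,0,0.04,0.08,0.19,0.05,0.34],[0,0,0.04,0.08,0.19,0.05,0.34],[0,0,0.04,0.08,0.19,0,0.34],[0,0,0.04,0.08,0.19,0,0.34],[0,0,0.04,0.08,0.19,0,0.34],[0,0,0.04,0.08,0.19,0,0.34],[0,0,0.04,0.08,0.19,0,0.34],[0,0,0.04,0.08,0.19,0,0.34],[0,0,0.04,0.08,0.19,0,0.34],[0,0,0.04,0.08,0.19,0,0.34],[0,0,0.04,0.08,0.19,0,0.34]]

```text
time_s: 2.3
ee_pos: [440.3, -61.2, 244.3]
ee_rot: [179.9, -0.0, 68.9]
force: [1.1, 0.4, 0.1]
gripper_width: 29.9
gripper_force: 0.0
```

Emit:
send_rows:
  targets:
    - [[0,0,0.026,0.1,0.19,0,0.34],[0,0,0.026,0.1,0.19,0,0.34],[0,0,0.026,0.1,0.19,0,0.34],[0,0,0.026,0.1,0.19,0,0.34],[0,0,0.026,0.1,0.19,0,0.34],[0,0,0.026,0.1,0.19,0,0.34],[0,0,0,0,0,-0.2,0.34],[0,0,0,0,0,-0.2,0.34],[0,0,0,0,0,-0.2,0.34],[0,0,0,0,0,-0.2,0.34],[0,0,0,0,0,0,0.34]]

```text
time_s: 3.4
ee_pos: [555.8, 164.1, 78.8]
ee_rot: [-179.4, 0.3, 82.8]
force: [-0.2, 0.2, -0.7]
gripper_width: 30.1
gripper_force: 0.0
```

```bash
python3 - <<'E'
from h import *
s=env.state();print(s["ee_pos"],s["ee_rot"],s["force"],s["qpos"])
im,d=optics.grab_frame("wrist");save("w1.png",im)
im2,d=optics.grab_frame("scene");save("s2.png",cv2.resize(im2[130:310,260:460],(800,600))if 0 else cv2.resize(im2[100:280,230:470],(800,600)))
E
```

```text
[555.80334326 164.09959454  78.84998959] [-179.36835486    0.26823523   82.79636002] [-0.18170908  0.15532371 -0.65764825] [ 1.53154532e+01  2.56267869e+01  9.92984580e+01 -7.08502625e-03
  5.57609684e+01  2.25245932e+01]
```

View pics/w1.png

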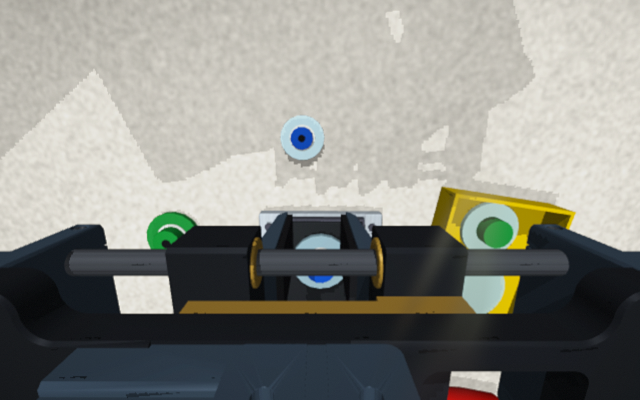

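The wrist view shows the lens seen between the two fingers at about (318,262), roughly centred. I correct x by +4 mm and lower the tool.

Emit:
send_rows:
  targets:
    - [[0,0,0,0.02,0,0,0.34],[0,0,0,0,0,-0.1,0.34],[0,0,0,0,0,-0.1,0.34],[0,0,0,0,0,0,0.34],[0,0,0,0,0,0,0.34]]

```text
time_s: 4.0
ee_pos: [565.3, 165.5, 45.8]
ee_rot: [179.8, -0.1, 82.8]
force: [-0.2, 0.0, 0.2]
gripper_width: 30.2
gripper_force: 0.0
```

Emit:
send_rows:
  targets:
    - [[0,0,0,-0.025,0.003,-0.05,0.34],[0,0,0,0,0,-0.056,0.34],[0,0,0,0,0,0,0.34],[0,0,0,0,0,0,0.34]]

```text
time_s: 4.4
ee_pos: [558.7, 165.8, 22.5]
ee_rot: [-180.0, 0.0, 82.8]
force: [0.1, 0.3, 0.0]
gripper_width: 30.1
gripper_force: 0.0
```

```bash
python3 - <<'E'
from h import *
print(env.state()["ee_pos"])
im,d=optics.grab_frame("top");im2,d=optics.grab_frame("scene")
a=cv2.resize(im[150:270,230:390],(800,600));save("c1.png",a)
a=cv2.resize(im2[130:280,290:450],(640,600));save("c2.png",a)
E
```

```text
[558.70590743 165.76744641  22.47900952]
```

View pics/c2.png

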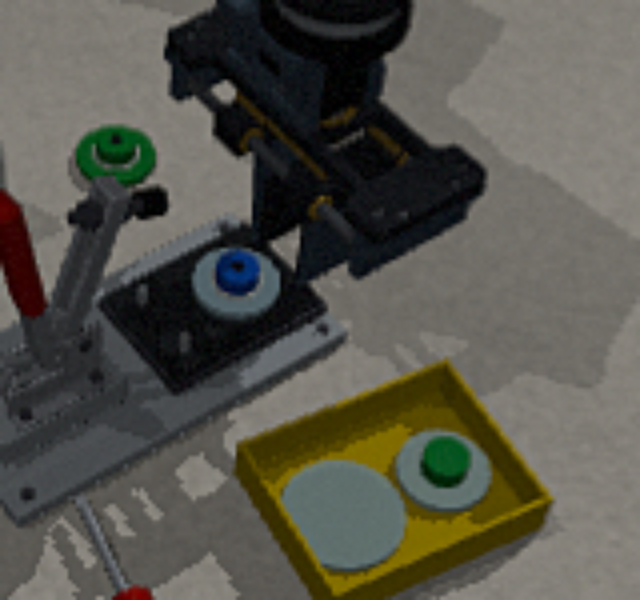

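The gripper stands just behind the lens, with both fingers beyond its far rim, and nothing is touched. I raise it slightly and push along fixture -y.

Emit:
send_rows:
  targets:
    - [[0,0,0,0.005,0,0.012,0.34],[0,0,0,0,0,0,0.34],[0,0,0,-0.003,-0.025,0,0.34],[0,0,0,-0.003,-0.025,0,0.34],[0,0,0,-0.003,-0.025,0,0.34],[0,0,0,-0.003,-0.025,0,0.34],[0,0,0,-0.003,-0.025,0,0.34],[0,0,0,0,0,0,0.34],[0,0,0,0,0,0,0.34]]

```text
time_s: 5.4
ee_pos: [556.9, 140.6, 25.2]
ee_rot: [180.0, -0.0, 82.8]
force: [-0.1, 0.5, 0.3]
gripper_width: 29.8
gripper_force: 0.0
```

```bash
cat > l.py <<'E'
from h import *
import sys
np.set_printoptions(precision=1,suppress=True)
seat=np.array([550,89.4]);fx=np.array([.9923,-.1236]);fy=np.array([.1236,.9923])
s=env.state();r=s["ee_pos"][:2]-seat;print("tcp",s["ee_pos"],"fx,fy",r@fx,r@fy,"F",np.array(s["force"]))
for c in ("top","scene"):
    im,d=optics.grab_frame(c);im=im.astype(int)
    B=(im[:,:,2]>im[:,:,0]+40)
    n,lab,st,ce=cv2.connectedComponentsWithStats(B.astype(np.uint8))
    for i in range(1,n):
        if st[i,4]>15:
            p=atz(c,ce[i],40 if c=="top" else 36)[:2]-seat
            if abs(p@fx)<20 and abs(p@fy-15)<40: print(c,"block",st[i,4],"rel seat",p@fx,p@fy)
    if len(sys.argv)>1: save(c+sys.argv[1]+".png",cv2.resize(im[150:270,230:390].astype(np.uint8),(800,600)) if c=="top" else cv2.resize(im[120:270,270:430].astype(np.uint8),(640,600)))
E
python3 l.py
```

```text
tcp [556.9 140.6  25.2] fx,fy 0.570054467324627 51.64663282533385 F [-0.1  0.5  0.3]
top block 18 rel seat 3.8076175411811555 5.495802192645
scene block 96 rel seat 3.11495343792266 15.202763611916879
```

Emit:
send_rows:
  targets:
    - [[0,0,0,-0.003,-0.02,0,0.34],[0,0,0,-0.003,-0.02,0,0.34],[0,0,0,-0.002,-0.02,0,0.34],[0,0,0,0,-0.005,0,0.34],[0,0,0,0,0,0,0.34]]

```text
time_s: 6.0
ee_pos: [555.3, 127.5, 25.2]
ee_rot: [-180.0, 0.0, 82.8]
force: [-0.7, 0.3, -0.3]
gripper_width: 30.6
gripper_force: 0.0
```

```bash
python3 l.py
```

```text
tcp [555.3 127.5  25.2] fx,fy 0.5383425288974374 38.419229893681745 F [-0.7  0.3 -0.3]
scene block 97 rel seat 2.844079373815651 2.6822941373376405
```

Emit:
send_rows:
  targets:
    - [[0,0,0,0,-0.005,0,0.34],[0,0,0,-0.001,-0.005,0,0.34],[0,0,0,0,-0.005,0,0.34],[0,0,0,0,0,0,0.34]]

```text
time_s: 6.5
ee_pos: [555.0, 125.2, 25.2]
ee_rot: [-180.0, -0.0, 82.8]
force: [-0.5, 1.9, -0.5]
gripper_width: 29.8
gripper_force: 1.3
```

```bash
python3 l.py
```

```text
tcp [555.  125.2  25.2] fx,fy 0.5325451334411666 36.1087171488639 F [-0.5  1.9 -0.5]
scene block 97 rel seat 2.7426926926841673 1.485103491601969
```

Emit:
send_rows:
  targets:
    - [[0,0,0,0,-0.005,0,0.34],[0,0,0,0,-0.005,0,0.34],[0,0,0,0,0,0,0.34],[0,0,0,0,0,0,0.34]]

```text
time_s: 7.0
ee_pos: [554.7, 124.0, 25.2]
ee_rot: [-179.9, -0.1, 82.7]
force: [-1.0, 6.8, 0.7]
gripper_width: 30.1
gripper_force: 3.6
```

```bash
python3 l.py _b
```

```text
tcp [554.7 124.   25.2] fx,fy 0.3874920528589238 34.89235215761821 F [-1.   6.8  0.7]
scene block 96 rel seat 2.789504838968435 0.577461266694812
```

View pics/scene_b.png

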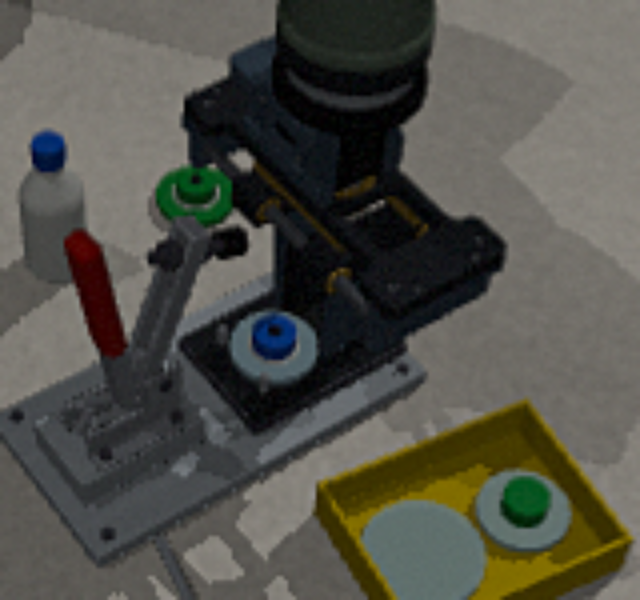

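The lens sits against both pins, at about (222,335) and (262,382) in the crop, and the 6.8 N reaction agrees. I back off, rise and close the fingers.

Emit:
send_rows:
  targets:
    - [[0,0,0,0.005,0.04,0,0.34],[0,0,0,0.01,0.08,0,0.34],[0,0,0,0.01,0.08,0,0.34],[0,0,0,0,0,0.2,1],[0,0,0,0,0,0.23,1],[0,0,0,0,0,0.23,1],[0,0,0,0,0,0.23,1],[0,0,0,0,0,0.23,1],[0,0,0,0,0,0,1]]

```text
time_s: 8.0
ee_pos: [563.7, 164.8, 256.8]
ee_rot: [179.2, -0.3, 82.8]
force: [0.6, -0.7, 0.4]
gripper_width: 0.5
gripper_force: 0.0
```

```bash
python3 l.py _c; python3 - <<'E'
from h import *
np.set_printoptions(precision=1,suppress=True)
seat=np.array([550,89.4]);fx=np.array([.9923,-.1236]);fy=np.array([.1236,.9923]);o=seat-40.8*fy
for c,w in (("top",(195,230,340,372)),("scene",(160,225,280,312))):
    im,d=optics.grab_frame(c);im=im.astype(int)
    R=(im[:,:,0]>im[:,:,1]+45)&(d>100);m=np.zeros_like(R);m[w[0]:w[1],w[2]:w[3]]=1
    ys,xs=np.nonzero(R&m);P=np.array([atd(c,(a,b),d[b,a]) for a,b in zip(xs,ys)])
    P=P[(P[:,2]>80)&(P[:,2]<195)]
    for lo in range(90,190,15):
        Q=P[(P[:,2]>=lo)&(P[:,2]<lo+15)]
        if len(Q)>3: q=np.median(Q,0);print(c,len(Q),"z",q[2],"fx",(q[:2]-o)@fx,"fy",(q[:2]-o)@fy, "fxrange",np.percentile((Q[:,:2]-o)@fx,[5,95]))
    # arm etc
E
```

```text
tcp [563.7 164.8 256.8] fx,fy 4.293090230421527 76.48195221660552 F [ 0.6 -0.7  0.4]
top block 127 rel seat 1.2148591141644653 0.8189514930767451
scene block 97 rel seat 1.9008499495686084 1.7119960529530798
top 11 z 116.40046381592924 fx -3.7015493944059807 fy -59.47058641155005 fxrange [-9.5  0.5]
top 19 z 126.63574638006185 fx -3.1609740698010613 fy -60.546507105608136 fxrange [-9.6  3.9]
top 25 z 143.07260144036445 fx -3.2181739727023992 fy -63.431648880105904 fxrange [-9.9  5.7]
top 26 z 157.33942096887455 fx -3.482215378300059 fy -65.60258105597255 fxrange [-10.2   3.6]
top 42 z 176.6431428916993 fx -3.3650717099402145 fy -68.543221701531 fxrange [-9.6  5.1]
top 67 z 181.4515603040943 fx -1.943521995681342 fy -73.83829310992348 fxrange [-9.2  5.9]
scene 14 z 111.39761771503322 fx 9.771308436375067 fy -68.4148251639659 fxrange [ 6.9 10.3]
scene 12 z 130.2621483241765 fx 9.604219763174244 fy -70.91611340585558 fxrange [ 7.7 10.5]
scene 11 z 147.1776631600054 fx 9.54345028971443 fy -72.38119411824901 fxrange [ 8.3 10.7]
scene 14 z 156.40163682828228 fx 9.624789126073242 fy -71.34492286676722 fxrange [ 6.7 11. ]
scene 35 z 176.6153082541174 fx 8.3971247586686 fy -76.85610162991411 fxrange [-5.2 10.3]
scene 33 z 181.58222288239665 fx 1.3461046025074341 fy -76.17881184048697 fxrange [-5.6  8.8]
```

View pics/top_c.png

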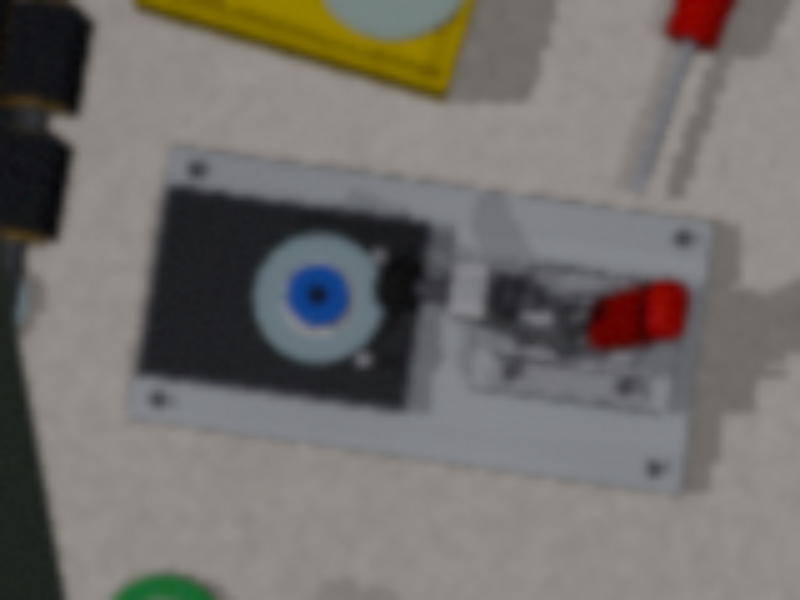

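```bash
cat > p.py <<'E'
from h import *
np.set_printoptions(precision=2,suppress=True)
im,_=optics.grab_frame("top");f=im.astype(float);g=f.mean(2)
def cen(w,x0,y0,r):
    ys,xs=np.mgrid[y0-r:y0+r+1,x0-r:x0+r+1];v=w[y0-r:y0+r+1,x0-r:x0+r+1];return np.array([(v*xs).sum(),(v*ys).sum()])/v.sum()
X=[]
for x0,y0 in ((305,200),(302,222)):
    v=np.clip(g-np.median(g[y0-3:y0+4,x0-3:x0+4])-15,0,None);sub=v[y0-2:y0+3,x0-2:x0+3];j=np.unravel_index(sub.argmax(),sub.shape)
    c=cen(v,x0-2+j[1],y0-2+j[0],1);X.append(atz("top",c,35)[:2]);print("pin px",c,X[-1])
x=X[0]-X[1];print("pin gap",np.linalg.norm(x));x/=np.linalg.norm(x);y=np.array([-x[1],x[0]]);seat=np.mean(X,0)+20*y
B=((f[:,:,2]>f[:,:,0]+40)*255).astype(np.uint8);m=np.zeros_like(B);m[195:225,278:305]=1
ct=max(cv2.findContours(B*m,0,1)[0],key=cv2.contourArea);c,r=cv2.minEnclosingCircle(ct);e=cv2.moments(cv2.convexHull(ct));q=(e["m10"]/e["m00"],e["m01"]/e["m00"])
for n,p in (("circle",c),("hull",q)):
    P=atz("top",p,40)[:2];print(n,p,r,P,"rel seat",(P-seat)@x,(P-seat)@y)
# lens rim at z 28: bluish-bright disc
L=((g>60)*255).astype(np.uint8)
E
python3 p.py
```

```text
pin px [302.88 202.08] [564.29  71.77]
pin px [301.96 221.17] [527.67  72.87]
pin gap 36.63275511946688
circle (293.0, 208.5) 6.500100135803223 [551.22  90.11] rel seat 4.704574346549142 -2.0632391937941903
hull (293.0133333333333, 208.477037037037) 6.500100135803223 [551.27  90.08] rel seat 4.749362714504164 -2.086240298310144
```

```bash
python3 - <<'E'
from h import *
np.set_printoptions(precision=1,suppress=True)
fx=np.array([.9923,-.1236]);fy=np.array([.1236,.9923])
for c in("top","scene"):
    im,_=optics.grab_frame(c);S=optics.place_of(c,"seat");L=optics.place_of(c,"lens")
    print(c,[(r["at"],round(r["conf"],2)) for r in S[:2]],[(r["at"],round(r["conf"],2)) for r in L[:4]])
    s=atz(c,S[0]["at"],22)[:2]
    for r in L:
        p=atz(c,r["at"],22)[:2]-s
        if np.hypot(*p)<25: print(" lens rel seat",p@fx,p@fy)
    if c=="top": save("z.png",cv2.resize(im[188:230,270:326],(800,600),interpolation=cv2.INTER_CUBIC))
E
```

```text
top [([293.6, 207.7], 0.81)] [([293.3, 210.3], 0.98), ([260.7, 276.7], 0.65)]
 lens rel seat -5.104968785833183 -0.1544098246126664
scene [([336.2, 207.6], 0.86)] [([339.6, 211.6], 0.9), ([378.5, 182.1], 0.71), ([317.6, 166.2], 0.49)]
 lens rel seat 13.390380855149143 -0.5051706631697199
```

View pics/z.png

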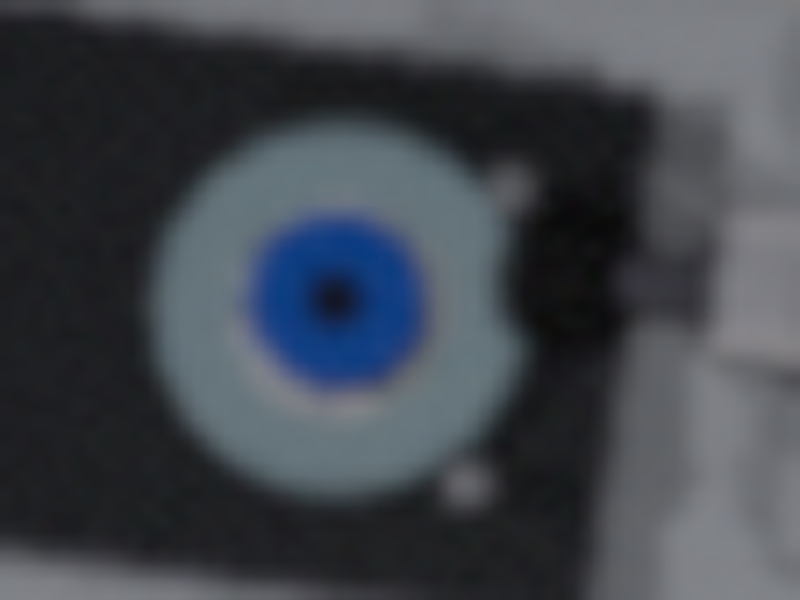

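```bash
python3 - <<'E'
from h import *
np.set_printoptions(precision=2,suppress=True)
q=lambda x,y:(270+(x+.5)/14.286-.5,188+(y+.5)/14.286-.5)
a,b=[atz("top",q(*p),35)[:2] for p in((512,187),(468,484))]
x=(a-b)/np.linalg.norm(a-b);y=np.array([-x[1],x[0]]);s=(a+b)/2+20*y
print(a,b,np.linalg.norm(a-b),"seat",s)
for n,p,z in(("rim",(345,307),28),("block",(334,298),40)):
    P=atz("top",q(*p),z)[:2];print(n,P,(P-s)@x,(P-s)@y,[np.linalg.norm(P-t) for t in(a,b)])
E
```

```text
[567.15  67.03] [527.21  72.23] 40.285277299953776 seat [549.76  89.46]
rim [551.36  89.48] 1.5813263300678342 0.22088029952214056 [np.float64(27.44824794271592), np.float64(29.67852177150697)]
block [551.42  90.27] 1.5425709727478705 1.0179147290323192 [np.float64(28.066265465044896), np.float64(30.199355223884982)]
```

The lens reads 1.5 mm to fixture +x of the seat, so it touches only one pin (upper right). I'll push again with the finger V shifted 1.5 mm to -x.

Emit:
send_rows:
  targets:
    - [[0,0,0,0,0,-0.2,0.34],[0,0,0,0,0,-0.23,0.34],[0,0,0,0,0,-0.23,0.34],[0,0,0,0,0,-0.23,0.34],[0,0,0,0,0,-0.15,0.34],[0,0,0,0,0,-0.05,0.34],[0,0,0,0,0,0,0.34],[0,0,0,0,0,0,0.34],[0,0,0,0,0,0,0.34]]

```text
time_s: 9.45
ee_pos: [561.7, 163.2, 33.3]
ee_rot: [179.8, -0.1, 82.8]
force: [0.8, -0.6, 0.5]
gripper_width: 30.0
gripper_force: 0.0
```

Emit:
send_rows:
  targets:
    - [[0,0,0,-0.018,0.002,-0.041,0.34],[0,0,0,-0.004,-0.03,0,0.34],[0,0,0,-0.004,-0.04,0,0.34],[0,0,0,-0.005,-0.04,0,0.34],[0,0,0,-0.005,-0.04,0,0.34],[0,0,0,0,0,0,0.34],[0,0,0,0,0,0,0.34],[0,0,0,0,0,0,0.34]]

```text
time_s: 10.25
ee_pos: [553.1, 133.3, 23.1]
ee_rot: [180.0, -0.0, 82.8]
force: [0.6, 0.5, 0.8]
gripper_width: 30.1
gripper_force: 0.0
```

Emit:
send_rows:
  targets:
    - [[0,0,0,0.005,0,0.01,0.34],[0,0,0,0,0,0,0.34],[0,0,0,-0.002,-0.015,0,0.34],[0,0,0,-0.002,-0.015,0,0.34],[0,0,0,-0.001,-0.01,0,0.34],[0,0,0,-0.001,-0.005,0,0.34],[0,0,0,0,-0.005,0,0.34],[0,0,0,0,0,0,0.34],[0,0,0,0,0,0,0.34]]

```text
time_s: 11.15
ee_pos: [553.0, 123.8, 25.1]
ee_rot: [180.0, -0.1, 82.8]
force: [1.3, 4.5, -0.4]
gripper_width: 30.0
gripper_force: 2.1
```

Emit:
send_rows:
  targets:
    - [[0,0,0,0,-0.005,0,0.34],[0,0,0,0,0,0,0.34],[0,0,0,0,0,0,0.34],[0,0,0,0.005,0.04,0,0.34],[0,0,0,0.01,0.08,0,0.34],[0,0,0,0.01,0.08,0,0.34],[0,0,0,0,0,0.2,1],[0,0,0,0,0,0.23,1],[0,0,0,0,0,0.23,1],[0,0,0,0,0,0.23,1],[0,0,0,0,0,0.23,1],[0,0,0,0,0,0,1]]

```text
time_s: 12.35
ee_pos: [561.0, 164.1, 256.5]
ee_rot: [179.2, -0.3, 82.8]
force: [0.8, 0.2, 0.4]
gripper_width: 0.5
gripper_force: 0.0
```

```bash
python3 l.py;python3 - <<'E'
from h import *
im,_=optics.grab_frame("top");save("z2.png",cv2.resize(im[188:230,270:326],(800,600),interpolation=cv2.INTER_CUBIC))
E
```

```text
tcp [561.  164.1 256.5] fx,fy 1.7334340846588654 75.45234705265295 F [0.8 0.2 0.4]
top block 128 rel seat 0.04297194457372079 0.09557862783982203
scene block 94 rel seat 0.9525570596864278 0.39461233585492206
```

View pics/z2.png

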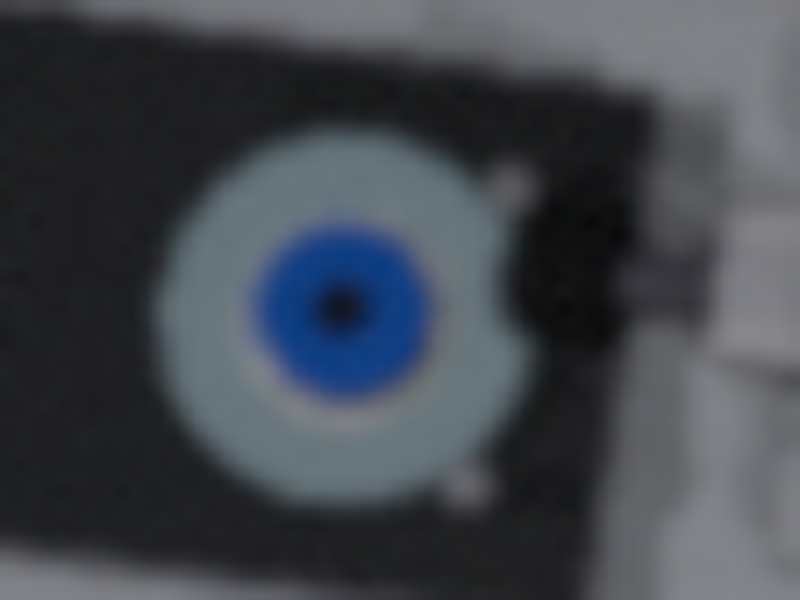

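The lens now rests on both pins, within 0.1 mm of the seat by the camera. Next is the lever: I move above the gap between the clamp arm and the grip.

Emit:
send_rows:
  targets:
    - [[0,0,0,-0.02,-0.15,0,1],[0,0,0,-0.02,-0.15,0,1],[0,0,0,-0.02,-0.16,0,1],[0,0,0,-0.02,-0.16,0,1],[0,0,0,-0.02,-0.16,0,1],[0,0,0,0,0,0,1],[0,0,0,0,0,0,1],[0,0,0,0,0,0,1]]

```text
time_s: 13.3
ee_pos: [537.5, 7.1, 247.8]
ee_rot: [-179.9, -0.0, 82.8]
force: [0.7, 0.7, -0.5]
gripper_width: 0.4
gripper_force: 0.0
```

```bash
python3 - <<'E'
from h import *
np.set_printoptions(precision=0,suppress=True)
s=env.state();print(s["ee_pos"])
seat=np.array([550,89.4]);fx=np.array([.9923,-.1236]);fy=np.array([.1236,.9923])
d=np.load("topd.npy");P=np.array([atd("top",(a,b),d[b,a]) for b in range(190,235) for a in range(295,375) if d[b,a]>100])
P=P[P[:,2]>50];u=(P[:,:2]-seat)@fx;v=(P[:,:2]-seat)@fy
for z in range(60,190,15):
    m=(P[:,2]>=z)&(P[:,2]<z+15);print(z,m.sum(),np.sort(v[m])[::max(1,m.sum()//12)],"fx",u[m].min() if m.any() else 0,u[m].max() if m.any() else 0)
E
```

```text
[537.   7. 248.]Traceback (most recent call last):
  File "<stdin>", line 5, in <module>
  File "h.py", line 12, in atd
    o,d=ray(cam,px); return o+d*dep
        ~~~^^^^^^^^
  File "h.py", line 4, in ray
    c=optics.camera_info(cam);K=np.array(c["camera_matrix"]);k1=c["k1"]
ValueError: time passes only in moves, steps and waits
```

```bash
sed -i 's/^import numpy.*/&\nimport functools/; s/c=optics.camera_info(cam);K/c=info(cam);K/' h.py; sed -i '/^from workcell/a info=functools.lru_cache(optics.camera_info)' h.py
python3 - <<'E'
from h import *
np.set_printoptions(precision=0,suppress=True)
seat=np.array([550,89.4]);fx=np.array([.9923,-.1236]);fy=np.array([.1236,.9923])
d=np.load("topd.npy");P=np.array([atd("top",(a,b),d[b,a]) for b in range(190,235) for a in range(295,375) if d[b,a]>100])
P=P[P[:,2]>50];u=(P[:,:2]-seat)@fx;v=(P[:,:2]-seat)@fy
for z in range(60,190,15):
    m=(P[:,2]>=z)&(P[:,2]<z+15)
    if m.any(): print(z,m.sum(),np.sort(v[m])[::max(1,m.sum()//10)],"fx",u[m].min(),u[m].max())
E
```

```text
60 73 [-102.  -94.  -93.  -91.  -90.  -88.  -85.  -82.  -80.  -76.  -71.] fx -15.481155038108009 13.063169553720192
75 51 [-100.  -97.  -96.  -95.  -88.  -87.  -86.  -85.  -83.  -81.  -75.] fx -10.025506391565447 7.829737362930182
90 23 [-102.  -98.  -97.  -97.  -84.  -83.  -82.  -81.  -80.  -79.  -78.  -71.] fx -11.06561998878232 7.6402167262696885
105 44 [-107. -101. -100. -100.  -99.  -99.  -98.  -97.  -77.  -75.  -73.] fx -11.13833921699949 7.977080984897693
120 75 [-106. -102. -102. -101.  -70.  -42.  -39.  -34.  -31.  -27.  -25.] fx -10.878869856361705 6.895104434728092
135 197 [-113. -104.  -76.  -71.  -67.  -64.  -51.  -45.  -37.  -32.  -27.] fx -11.107163783694496 6.919233854861661
150 124 [-111. -107. -105.  -64.  -60.  -58.  -56.  -54.  -53.  -51.  -49.] fx -10.667104599323027 8.19000622403002
165 63 [-123. -121. -118. -115. -112. -111. -110. -109. -109. -108. -107.] fx -11.262277661353835 8.197870883350939
180 65 [-122. -120. -119. -118. -117. -116. -115. -114. -113. -112. -111.] fx -9.643909504464501 7.626974459421662
```

Emit:
send_rows:
  targets:
    - [[0,0,0,0,0,-0.2,1],[0,0,0,0,0,-0.15,1],[0,0,0,0,0,-0.05,1],[0,0,0,0,0,0,1],[0,0,0,0,0,0,1],[0,0,0,-0.005,-0.04,-0.007,1],[0,0,0,-0.005,-0.04,-0.007,1],[0,0,0,-0.005,-0.04,-0.007,1],[0,0,0,-0.005,-0.04,-0.007,1],[0,0,0,-0.005,-0.04,-0.007,1],[0,0,0,0,0,0,1]]

```text
time_s: 14.4
ee_pos: [532.0, -35.3, 161.5]
ee_rot: [-179.9, 0.1, 82.7]
force: [-0.6, -0.7, -0.6]
gripper_width: 0.5
gripper_force: 0.0
```

Emit:
send_rows:
  targets:
    - [[0,0,0,-0.004,-0.045,-0.015,1],[0,0,0,-0.005,-0.045,-0.015,1],[0,0,0,-0.005,-0.045,-0.015,1],[0,0,0,-0.005,-0.04,-0.028,1],[0,0,0,-0.005,-0.04,-0.028,1],[0,0,0,-0.005,-0.04,-0.028,1],[0,0,0,0,0,0,1]]

```text
time_s: 15.1
ee_pos: [526.1, -85.8, 135.0]
ee_rot: [-179.9, 0.0, 82.7]
force: [0.2, -0.5, -0.4]
gripper_width: 0.4
gripper_force: 0.0
```

```bash
python3 - <<'E'
from h import *
s=env.state();print(s["ee_pos"],s["force"])
im,_=optics.grab_frame("scene");save("k.png",cv2.resize(im[110:290,210:400],(633,600),interpolation=cv2.INTER_CUBIC))
E
```

```text
[526.0698222  -85.75565998 134.95226824] [ 0.2490786  -0.5164549  -0.38119203]
```

View pics/k.png

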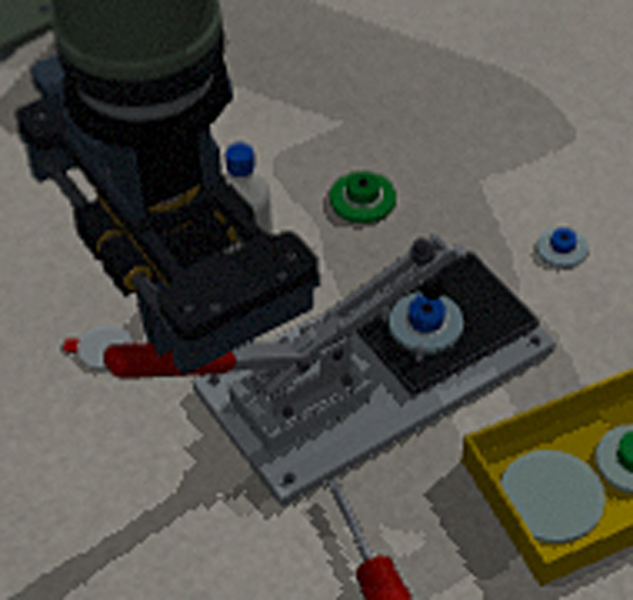

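The lever is following the fingertips, with the grip at about (170,360) in the crop. The clamp arm is coming down and the lens is undisturbed at (427,320), so I continue.

Emit:
send_rows:
  targets:
    - [[0,0,0,-0.003,-0.03,-0.036,1],[0,0,0,-0.003,-0.03,-0.036,1],[0,0,0,-0.004,-0.03,-0.036,1],[0,0,0,-0.002,-0.013,-0.03,1],[0,0,0,-0.002,-0.013,-0.03,1],[0,0,0,-0.002,-0.013,-0.03,1],[0,0,0,0,0,-0.02,1],[0,0,0,0,0,0,1]]

```text
time_s: 15.95
ee_pos: [523.0, -110.9, 91.5]
ee_rot: [-179.9, 0.0, 82.8]
force: [0.9, -0.5, -0.8]
gripper_width: 0.4
gripper_force: 0.0
```

Emit:
send_rows:
  targets:
    - [[0,0,0,0,0,-0.01,1],[0,0,0,0,0,-0.01,1],[0,0,0,0,0,0,1]]

```text
time_s: 16.25
ee_pos: [523.8, -111.1, 89.2]
ee_rot: [180.0, 0.1, 82.8]
force: [-1.6, -1.1, 5.9]
gripper_width: 0.5
gripper_force: 2.4
```

```bash
cat > g.py <<'E'
from h import *
np.set_printoptions(precision=1,suppress=True)
seat=np.array([550,89.4]);fx=np.array([.9923,-.1236]);fy=np.array([.1236,.9923])
s=env.state();print(s["ee_pos"],s["force"])
im,d=optics.grab_frame("scene");im=im.astype(int);save("k2.png",cv2.resize(im[110:290,210:400].astype(np.uint8),(633,600),interpolation=cv2.INTER_CUBIC))
R=(im[:,:,0]>im[:,:,1]+45)&(d>100);R[:,:225]=0;R[:,300:]=0;R[:190]=0;R[260:]=0
P=np.array([atd("scene",(a,b),d[b,a]) for b,a in zip(*np.nonzero(R))]);P=P[P[:,2]>40];v=(P[:,:2]-seat)@fy
for k in range(-250,-120,15):
    m=(v>=k)&(v<k+15)
    if m.sum()>2: print(k+7,m.sum(),"z med,max",np.median(P[m,2]),np.percentile(P[m,2],95))
E
python3 g.py
```

```text
[ 523.8 -111.1   89.2] [-1.6 -1.1  5.9]
-243 31 z med,max 87.84324578049598 91.03002420638455
-228 69 z med,max 88.2879369078538 90.64175649522838
-213 12 z med,max 86.97639464943973 89.20430513728365
```

Emit:
send_rows:
  targets:
    - [[0,0,0,0,0,-0.01,1],[0,0,0,0,0,-0.01,1],[0,0,0,0,0,0,1]]

```text
time_s: 16.6
ee_pos: [523.9, -111.7, 86.7]
ee_rot: [179.9, 0.1, 82.8]
force: [-5.2, -2.8, 14.9]
gripper_width: 0.5
gripper_force: 7.3
```

Emit:
send_rows:
  targets:
    - [[0,0,0,0,0,0.03,1],[0,0,0,0,0,0.1,1],[0,0,0,0,0,0.2,1],[0,0,0,0,0,0.2,1],[0,0,0,0,0,0.2,1],[0,0,0,0,0,0,1]]

```text
time_s: 17.2
ee_pos: [527.0, -111.2, 236.5]
ee_rot: [179.3, 0.1, 82.8]
force: [0.1, -0.1, -0.3]
gripper_width: 0.4
gripper_force: 0.0
```

```bash
python3 g.py
```

```text
[ 527.  -111.2  236.5] [ 0.1 -0.1 -0.3]
-243 29 z med,max 89.57187037553831 92.29214773217318
-228 68 z med,max 89.95440904179793 92.02753305999369
-213 67 z med,max 87.58220714853428 89.97148011688599
-198 65 z med,max 86.37192002729307 88.13034483970384
-183 63 z med,max 84.25415531697092 86.50948186489697
-168 63 z med,max 82.54840981650796 85.26920225164099
-153 11 z med,max 81.38120439606098 83.56100036880088
```

View pics/k2.png

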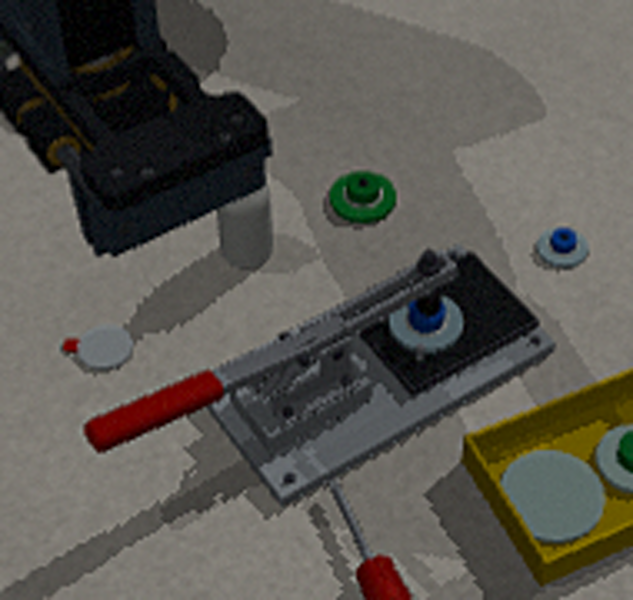

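The lever stays down at about 6–7° with the fingers well clear, grip at (150,410) in the crop. The tip presses on the blue block at (427,310), and the bystanders are in place, so I hand the job in.

```bash
python3 -c "
from workcell import env
print(env.job_done())"
```

```text
the job is handed in; nothing more can be done
None
```

I handed the job in at about 17 s of the 42 s allowed: the lens rests against both stop pins (within about 0.1 mm of its seat by the top camera), the lever holds locked at about 7° above level, the tip is on the blue block, and nothing else was touched; the hand-in call gave no verdict.

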